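# Extend the clean long-reach brush to its second stop and hold it out

## Robot

A 7-joint arm with a two-finger parallel gripper is mounted at the origin on the work surface; the furniture and walls round the work are solid. World frame = base frame: x ahead of the robot, y to its left, z up, the work surface at z = 0. Lengths are in m, angles in degrees, forces in N, time in s.
With the tool pointing down it reaches from about 0.425 to 0.875 m from the base axis. Payload 8.4 kg.
Tool frame: the origin (TCP) lies at the very end of the fingers, on their centre line; the grasp point (between the pads) lies 19 mm behind it (r.pinch_z is the distance from the TCP to the grasp point, in m); x points along the fingers, y is the direction in which the jaws open and shut, and the axes are right-handed (so a half turn about x gives the same grasp; the last joint's range is limited). The gripper opens to 87 mm and grips with 3 to 60 N. Pads are 19 mm wide; open, the fingers measure 117 mm over their backs; the gripper's body (75 mm by 190 mm) begins 51 mm behind the grasp point.
Start: joints at [71.264, 19.091, 2.286, 83.961, -0.768, 76.965, -3.352], TCP at [0.147, -0.633, 0.223] pointing down, gripper open.
Joint ranges: [-147.57, 147.57], [-21.85, 119.76], [-74.77, 79.35], [14.55, 137.4], [-85.83, 265.84], [4.83, 119.75], [-152.11, 152.11]. Speed limits (degrees/s): [127.2, 127.2, 159.86, 159.86, 180, 180, 180].

## Interface

Orientations are given as [roll, pitch, yaw] about the fixed x, y, z axes, in that order (R = Rz(yaw) Ry(pitch) Rx(roll)).
In Python, from rig import r gives the robot as it stands. Calls block until the motion is done:
- r.movep(position, orientation): joint-space move of the TCP to a pose.
- r.move_linear(position, max_speed=0.15, rot=None): straight line of the TCP; rot=None keeps the orientation; max_speed is the mean speed in m/s.
- r.goto_joints(angles): joint-space move.
- r.set_gripper(opening, f_grip=None): opening from 0.0 (shut) to 1.0 (fully open); f_grip is the grip in N (None keeps the last); returns when the fingers have stopped.
- r.hold(seconds).
- r.solve_ik(position, orientation): joint angles nearest the present ones, or None.
- r.capture(name): name is "side" or "top" or "wrist"; returns the picture (384x512x3 uint8, blue, green, red); there is no depth.
- r.calibration(name): a dict with "intrinsics" (3x3 intrinsics, pixels), "position" and "attitude" of the camera in the world; the wrist camera has in their place "tool_from_camera" (4x4, takes a point from camera to tool coordinates, whose origin is the TCP and whose axes are the tool frame's). Camera axes: x right, y up, looking along -z (the intrinsics and any distortion apply to the point x, -y, -z); pixel columns grow to the right and rows downward; lengths in m; the calibration is good to about 2 mm. A picture is of the moment at which its call begins: read the wrist's pose just before it. calibration takes no time and is no camera call.
A pose or a line that the arm cannot do raises r.PlanningError and nothing moves.
- r.job_done(): hands the job in, once; it reports no verdict.
Readings, each from a call of its own:
- r.get_clock(): time.
- r.get_qpos(): joint angles.
- r.get_qd(): joint speeds.
- r.get_effort(): joint torques, N m.
- r.get_position(): TCP position.
- r.get_tool_rot(): TCP orientation.
- r.get_ft_force(): force on the tool from outside, world axes, zero at the start.
- r.get_torque(): the same for the moment, N m.
- r.get_opening(): opening from 0.0 (shut) to 1.0 (fully open).
Only numpy, scipy, OpenCV 4.12 (cv2) and the standard library are available. Lean on these libraries where they do the work, as an engineer would, in place of code of your own. Each camera call takes 0.05 s, during which the arm holds its last target.

## Task

Get the clean long-reach wash brush ready for me: of the two brushes in their bench rests, it is the one without blue paint in its bristles. With the brush still in its rest, press the red button on its collar so that the inner section springs out to the first stop, then take hold of the metal ferrule and draw it straight out of the handle to the second stop, where it clicks. Then lift the extended brush about 10 cm straight up out of its rest and finish holding it there, level and still, without putting it down or letting go; leave the painted brush untouched in its rest and do not knock the other things about.

Things in the scene. Friction and masses are not known exactly. Their poses are not given: they have to be found in the camera images.
- clean_brush: Telescoping wash brush with clean cream bristles, 0.39 kg. Black collar 48 (x) x 38 x 40 mm high, then a round wooden handle, 28 mm thick, to x = +146 mm. Origin: centre of the collar's underside, 26 mm above the table in its rest. x runs back along the handle: the inner section slides out toward -x, on an axis 20 mm above the origin. z up. Extended, it balances about 30 mm behind the origin.
- clean_ext (a joint): How far the inner section is out, m. 0 = home, caught till the button is pressed; then a spring throws it to the first stop, 0.030, a ramped click that yields to a pull of about 5 N. On by hand (1 N friction + 20 N per m/s) to the second stop: hard end at 0.081; the catch clicks from 0.079 and holds it out. The pull is borne by the rest's front posts against the collar.
- clean_button (a joint): Travel of the red button on the clean brush, m: 0 = up, 0.0065 = fully down. 2 N to start, about 4.6 N at the bottom; the catch lets go at about 0.005. Between the stops the rod keeps the button about 5 mm down; it comes back up when a stop is reached.
- clean_press (a point): Centre of the top face of the clean brush's red button, 15 (x) x 14 mm (y), pressed straight down; when up it stands 9 mm above the collar, 75 mm above the table.
- clean_ferrule (a point): Centre of the clean brush's flat steel ferrule, 38 long (x) x 36 wide (y) x 15 mm thick, 46 mm above the table in the rest, free on both sides and below. Moves with the inner section; at home 77 mm in front (-x) of the brush's origin and 41 mm in front of the rest. Best gripped across y.
- clean_grip (a point): Point on the axis of the clean brush's wooden handle, 55 mm behind the brush's origin (+x): 28 mm thick, 46 mm above the table in the rest. The handle is free of the rest for 25 mm in front of and 60 mm behind this point, over a base board 10 mm thick. A good place to carry the extended brush.
- clean_tip (a point): Tip of the clean brush's bristles, 63 mm in front of the ferrule point.
- clean_rest: Wooden rest of the clean brush, fixed; origin on the table under the brush's, same axes. Base board x -36 to +136 mm, 62 mm wide, 10 high. The collar stands in a pocket, floor 26 mm up, cheeks 46 mm high and 58 mm wide overall (x -36 to +26), behind two posts 52 mm high, 25 mm apart. A saddle (horns 46 mm high) carries the handle at x 115 to 129. A straight lift of 30 mm frees the brush.
- painted_brush: The other wash brush, its bristles loaded with blue paint, in its own rest; built exactly like the clean one. Which of the two lies left and which right changes from start to start.
- painted_ext (a joint): Extension of the painted brush in m, 0 = home; to be left so.
- painted_button (a joint): Travel of the painted brush's red button in m, 0 = up; not to be pressed.
- painted_rest: Wooden rest of the painted brush, like the other; fixed; origin on the table under that brush's origin.
- desk_chest: Wooden drawer chest, fixed, standing between the two rests: 253 mm along world x (0.506 to 0.759), 185 mm along world y (0.016 to 0.200), 223 mm high; its top drawer stands open to the right, to y = -0.06. Keep hand and wrist clear of it: go round its near side.
- paint_box: Wooden paint box, fixed, to the right of the right-hand rest: world x 0.45 to 0.71, y -0.39 and beyond to the right; its open lid stands 245 mm high along the side nearer the rest.
- water_pot: Green plastic rinsing pot, 78 mm wide and 85 mm high, standing loose; origin at the centre of its underside.
- blue_tape: Roll of blue tape lying flat, 84 mm across, 19 mm high; loose; origin at the centre of its underside.
- card_deck: Pack of blank cards with a paper band, 90 x 126 x 14 mm, loose; origin at the centre of its underside.
There are look-alikes about, which are no part of the job. Leave any orange or turquoise look-alike of the clean_rest alone.

How it is judged:
By the outcome, as a careful person would: the job done as asked, in the order asked, and still so for the second after the job is handed in, while the arm keeps its last pose, push and grip.
It also fails if it takes over 58 s, if anything falls off the work surface, if the arm or the gripper's body presses on something with over 40 N, if the wrist force passes 120 N, or if a joint passes its speed limit or range.

## Working session

There is one attempt and no reset: what is moved stays moved. The work goes in short steps, each a Python script; the robot and the scene stay as the last script left them, time stands still between calls to the robot, and variables do not carry over. Pictures are saved under pics/ and viewed, and the job is handed in when it is done.

```bash
ls; mkdir -p pics
python3 - <<'E'
from rig import r
import cv2
print(r.get_clock(), r.pinch_z, r.get_tool_rot())
for n in ["side","top","wrist"]:
    im=r.capture(n); cv2.imwrite(f"pics/{n}0.png",im)
    print(n,r.calibration(n))
print(r.get_clock())
E
```

```text
pics
0.0 0.0187 [-86.68971163  89.90519425 106.36261967]
side {'intrinsics': array([[351.69423986,   0.        , 266.84603963],
       [  0.        , 351.69423986, 191.07179897],
       [  0.        ,   0.        ,   1.        ]]), 'position': array([ 0.14442537, -1.08041902,  1.05480372]), 'attitude': array([ 51.44565405,  -1.23056387, -11.89868221])}
top {'intrinsics': array([[457.16309773,   0.        , 256.44375163],
       [  0.        , 457.16309773, 181.77461858],
       [  0.        ,   0.        ,   1.        ]]), 'position': array([-0.86129679,  0.2399496 ,  2.01559415]), 'attitude': array([ 33.16222405,  -0.99509186, -94.32094289])}
wrist {'intrinsics': array([[320.30937511,   0.        , 256.93744895],
       [  0.        , 320.30937511, 193.36572759],
       [  0.        ,   0.        ,   1.        ]]), 'tool_from_camera': array([[ 9.01127392e-04,  2.70779425e-01, -9.62640998e-01,
        -1.61808680e-01],
       [ 9.99999584e-01, -1.04634611e-04,  9.06666264e-04,
        -4.97685642e-05],
       [ 1.44781003e-04, -9.62641414e-01, -2.70779407e-01,
        -7.44638912e-02],
       [ 0.00000000e+00,  0.00000000e+00,  0.00000000e+00,
         1.00000000e+00]])}
0.15
```

View pics/side0.png

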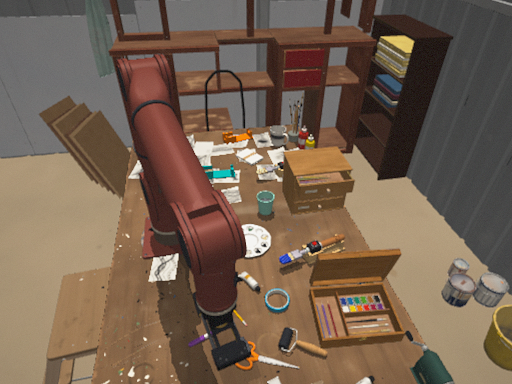

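View pics/top0.png

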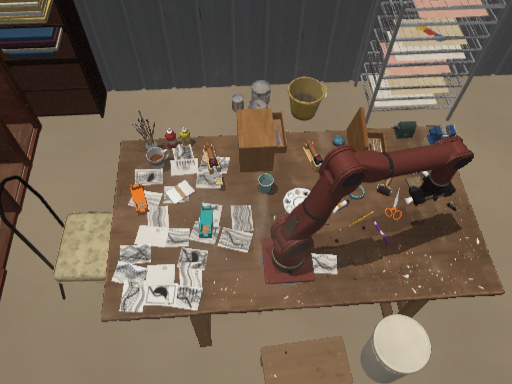

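View pics/wrist0.png

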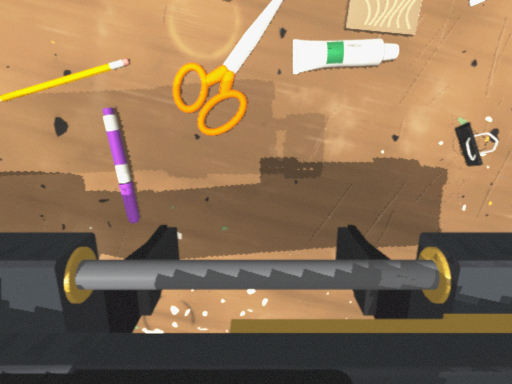

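The side view shows the right-hand brush at about (312,248), and it looks blue at (287,259). In the top view there is another brush left of the chest at about (211,158). The orange rest at (139,198) and the turquoise one at (206,220) are look-alikes. I'll enlarge both to check.

Run:
```python
import cv2,numpy as np
t=cv2.imread("pics/top0.png"); s=cv2.imread("pics/side0.png")
f=lambda a,x,y,w,h,k:cv2.resize(a[y:y+h,x:x+w],(w*k,h*k),interpolation=cv2.INTER_CUBIC)
a=f(t,185,135,60,70,6); b=f(t,285,130,60,70,6)
cv2.imwrite("pics/crop1.png",np.hstack([a,b]))
a=f(s,245,155,60,40,6); b=f(s,270,225,80,50,5)
cv2.imwrite("pics/crop2.png",np.hstack([a,cv2.copyMakeBorder(b,0,0,0,0,0)[:240]]))
```

```text
(no output)
```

View pics/crop1.png

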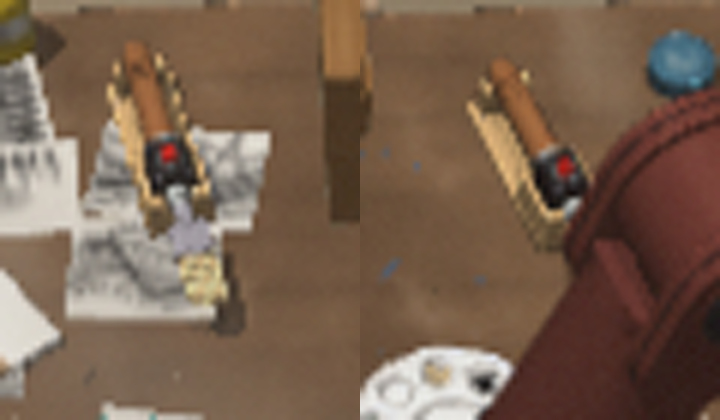

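View pics/crop2.png

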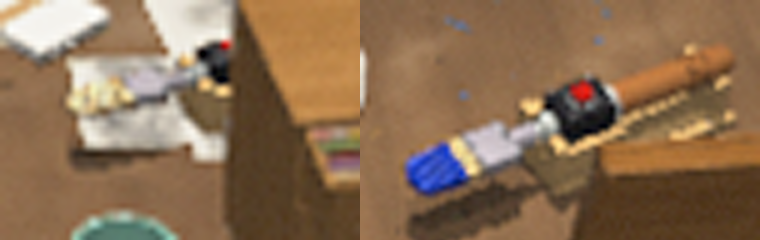

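The clean brush is the left-hand one, with cream bristles at top-view (219,181) and button at (213,160). The right-hand one has blue bristles (side view 287,259) and stays where it is. Next I'll get the poses by casting rays.

```bash
cat > h.py <<'E'
import numpy as np,cv2
from scipy.spatial.transform import Rotation as Ro
def Rc(att): return Ro.from_euler('xyz',att,degrees=True).as_matrix()
def ray(cal,u,v,T=None):
    K=np.array(cal["intrinsics"]); d=np.linalg.inv(K)@[u,v,1.]; d=np.array([d[0],-d[1],-d[2]])
    if T is not None: return T[:3,3],T[:3,:3]@d
    return np.array(cal["position"]),Rc(cal["attitude"])@d
def onz(cal,u,v,z,T=None):
    p,d=ray(cal,u,v,T); return p+d*(z-p[2])/d[2]
def toolT(pos,rot):
    T=np.eye(4);T[:3,:3]=Rc(rot);T[:3,3]=pos;return T
def redmask(im):
    h=cv2.cvtColor(im,cv2.COLOR_BGR2HSV)
    return cv2.inRange(h,(0,180,120),(6,255,255))|cv2.inRange(h,(174,180,120),(180,255,255))
def blobs(m,mn=3):
    n,l,s,c=cv2.connectedComponentsWithStats(m); return [(c[i].round(1).tolist(),s[i].tolist()) for i in range(1,n) if s[i,4]>=mn]
E
python3 - <<'E'
from rig import r
from h import *
t=cv2.imread("pics/top0.png"); c=r.calibration("top"); s=cv2.imread("pics/side0.png"); cs=r.calibration("side")
for n,im,roi in (("t",t,(185,135,160,70)),("s",s,(245,120,100,150))):
    x,y,w,h=roi; print(n,[((b[0][0]+x,b[0][1]+y),b[1][4]) for b in blobs(redmask(im[y:y+h,x:x+w]))])
for nm,u,v,z in [("btn",213,160.5,.075),("handle end",185+132/6,135+50/6,.046),("ferrule",185+192/6,135+238/6,.05),("tip",185+205/6,135+290/6,.046)]:
    print(nm,onz(c,u,v,z).round(3))
print("side tip",onz(cs,245+75/6,155+100/6,.046),"side ferr",onz(cs,245+148/6,155+83/6,.05))
print("check chest corner top", onz(c,274,171,.223))
E
```

```text
t [((318.6, 157.2), 5), ((212.5, 160.0), 6)]
s [((303.5, 133.5), 26), ((313.7, 242.8), 12)]
btn [0.548 0.327 0.075]
handle end [0.686 0.358 0.046]
ferrule [0.474 0.31  0.05 ]
tip [0.422 0.3   0.046]
side tip [0.41293447 0.31281094 0.046     ] side ferr [0.47603047 0.32048829 0.05      ]
check chest corner top [0.36031982 0.03257014 0.223     ]
```

```bash
cat >> h.py <<'E'
def down(yaw,s=1,tilt=0):
    y=np.radians(yaw); X=np.array([np.cos(y),np.sin(y),0]);Y=np.array([-np.sin(y),np.cos(y),0])
    M=np.column_stack([[0,0,-1],s*Y,s*X]); return Ro.from_matrix(M).as_euler('xyz',degrees=True)
E
python3 - <<'E'
from rig import r
from h import *
print(Rc(r.get_tool_rot()).round(2).tolist())
for s in (1,-1):
  o=down(12.6,s)
  for p in ([.14,-.46,.4],[.45,-.1,.4],[.43,.2,.35],[.5,.31,.3],[.474,.31,.03],[.395,.292,.03],[.60,.338,.03],[.60,.338,.13]):
    q=r.solve_ik(p,o); print(s,p,None if q is None else np.round(q,1))
E
```

```text
[[-0.0, 0.23, -0.97], [0.0, -0.97, -0.23], [-1.0, -0.0, 0.0]]
1 [0.14, -0.46, 0.4] None
1 [0.45, -0.1, 0.4] [ 41.9  -4.1 -32.   89.2  -2.2  94.3 112.3]
1 [0.43, 0.2, 0.35] [ 45.4  -2.9 -71.2  92.4  -2.7  88.5  76.9]
1 [0.5, 0.31, 0.3] [ 11.   19.2 -59.9  83.6  16.5  86.7  54.1]
1 [0.474, 0.31, 0.03] [ 14.2  37.8 -67.  104.9  38.8  64.3  35.8]
1 [0.395, 0.292, 0.03] [ 12.6  24.3 -62.3 115.1  26.1  56.   39.8]
1 [0.6, 0.338, 0.03] [  6.6  47.4 -60.6  86.7  42.7  71.2  42.5]
1 [0.6, 0.338, 0.13] [ 10.1  45.7 -69.9  81.7  42.8  81.8  42.8]
-1 [0.14, -0.46, 0.4] [67.2 -2.7  0.5 88.4  0.  94.4 -9.7]
-1 [0.45, -0.1, 0.4] [ 41.   -4.1 -31.2  89.2  -2.1  94.3 -67.8]
-1 [0.43, 0.2, 0.35] [  42.2   -2.7  -68.4   92.4   -2.5   88.5 -103.5]
-1 [0.5, 0.31, 0.3] [ -38.1   10.3    2.3   86.    -0.4   83.8 -113.2]
-1 [0.474, 0.31, 0.03] [   6.9   30.8  -55.3  105.1   29.3   59.6 -137.5]
-1 [0.395, 0.292, 0.03] [  18.2   29.5  -70.5  114.9   32.8   58.9 -145.5]
-1 [0.6, 0.338, 0.03] [  -0.6   40.9  -47.2   87.    31.7   66.1 -131.3]
-1 [0.6, 0.338, 0.13] [  -1.4   34.4  -46.4   82.3   25.2   74.  -127.1]<sys>:0: UserWarning: Gimbal lock detected. Setting third angle to zero since it is not possible to uniquely determine all angles.
```

```bash
cat > step1.py <<'E'
from rig import r
from h import *
import warnings; warnings.filterwarnings("ignore")
r.goto_joints([67.2,-2.7,.5,88.4,0,94.4,-9.7]); print(r.get_clock(),r.get_position())
r.goto_joints([-33,-2.7,.5,88.4,0,94.4,67]); print(r.get_clock(),r.get_position())
o=down(12.6,1); print(r.solve_ik([.48,.31,.25],o))
r.movep([.48,.31,.25],o); r.hold(0.2)
p=r.get_position(); ro=r.get_tool_rot(); im=r.capture("wrist"); cv2.imwrite("pics/w1.png",im)
np.save("w1.npy",np.r_[p,ro]); print(r.get_clock(),p,r.get_qpos(), Rc(ro).round(3).tolist())
im=r.capture("top"); cv2.imwrite("pics/t1.png",im)
E
python3 step1.py
```

```text
1.125 [ 0.14025377 -0.45992267  0.39816577]
3.7333 [0.42790228 0.21860042 0.39952597]
[-35.63486816   9.35052988  -1.90838639  92.79111225   0.31709464
  77.86363296  65.0154178 ]
4.7417 [0.4807136  0.30963335 0.25208908] [-35.60574456   9.22486688  -1.88378641  92.73321689   0.31975594
  77.89255284  65.01877379] [[0.003, -0.217, 0.976], [0.002, 0.976, 0.217], [-1.0, 0.001, 0.003]]
```

View pics/w1.png

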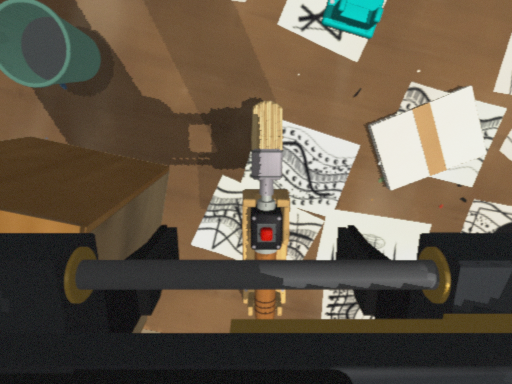

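The wrist view shows the clean brush with cream bristles, tip at (267,101). The ferrule is at (266,163), the button at (266,234), and the handle runs down to (265,318). I'll measure these by mask.

```bash
cat > meas.py <<'E'
import sys
from rig import r
from h import *
im=cv2.imread(sys.argv[1]); a=np.load(sys.argv[2]); c=r.calibration("wrist")
T=toolT(a[:3],a[3:])@np.array(c["tool_from_camera"])
print("red",[ (b,onz(c,*b[0],.075,T).round(4)) for b in blobs(redmask(im),20)])
h=cv2.cvtColor(im,cv2.COLOR_BGR2HSV)
for (u,v) in ((266,163),(266,187),(258,120),(265,262),(265,310)): print((u,v),h[v,u],im[v,u])
m=cv2.inRange(h,(10,60,120),(35,200,255)); 
roi=np.zeros_like(m); roi[95:150,245:290]=255
b=max(blobs(m&roi),key=lambda b:b[1][4]); print("bristle",b)
m2=cv2.inRange(h,(100,5,90),(179,60,230)); roi=np.zeros_like(m);roi[140:185,240:292]=255
b=max(blobs(m2&roi),key=lambda b:b[1][4]); print("ferr",b,onz(c,*b[0],.0535,T).round(4))
x,y,w,hh,_=b[1]
print("corners",[onz(c,x+i*w-.5,y+j*hh-.5,.0535,T).round(4).tolist() for i in(0,1) for j in(0,1)])
E
python3 meas.py pics/w1.png w1.npy
python3 - <<'E'
import cv2
im=cv2.imread("pics/w1.png")[90:330,220:310]; cv2.imwrite("pics/w1c.png",cv2.resize(im,None,fx=2.5,fy=2.5,interpolation=cv2.INTER_NEAREST))
E
```

```text
red [(([266.2, 234.7], [261, 229, 11, 12, 120]), array([0.5477, 0.3359, 0.075 ]))]
(266, 163) [169  11 186] [181 178 186]
(266, 187) [167  12 185] [180 176 185]
(258, 120) [ 20 119 109] [ 58  92 109]
(265, 262) [120   5  53] [53 52 52]
(265, 310) [ 14 173 174] [ 56 112 174]
bristle ([272.0, 120.6], [253, 95, 37, 55, 1448])
ferr ([269.4, 165.6], [258, 150, 25, 35, 638]) [0.4728 0.323  0.0535]
corners [[0.4578, 0.3058, 0.0535], [0.4975, 0.3146, 0.0535], [0.4518, 0.3333, 0.0535], [0.4912, 0.3429, 0.0535]]
```

View pics/w1c.png

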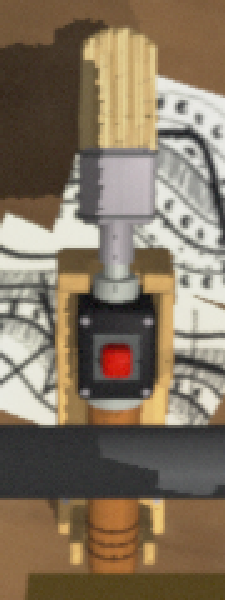

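```bash
cat > meas2.py <<'E'
from rig import r
from h import *
a=np.load("w1.npy"); c=r.calibration("wrist"); T=toolT(a[:3],a[3:])@np.array(c["tool_from_camera"])
P={}
for n,u,v,z in [("btn",266.2,234.7,.075),("fer",266.3,162.8,.0535),("ferL",251.6,163,.0535),("ferR",281.4,163,.0535),("ferFront",266.6,149.2,.0535),("ferBack",266.6,176.6,.0535),("hand",264.8,300,.06),("tip",267.3,102,.05),("colF",266,210,.066)]:
    P[n]=onz(c,u,v,z,T); print(n,P[n].round(4))
for n in("fer","hand","tip"): d=(P["hand"]-P[n]) if n!="hand" else P["btn"]-P["fer"]; print(n,np.degrees(np.arctan2(d[1],d[0])),np.hypot(d[0],d[1]))
print("fer size",np.linalg.norm(P["ferL"]-P["ferR"]),np.linalg.norm(P["ferFront"]-P["ferBack"]))
E
python3 meas2.py
```

```text
btn [0.5477 0.3359 0.075 ]
fer [0.4705 0.3189 0.0535]
ferL [0.4743 0.3026 0.0535]
ferR [0.467  0.3357 0.0535]
ferFront [0.4553 0.3157 0.0535]
ferBack [0.4861 0.3228 0.0535]
hand [0.6412 0.3561 0.06  ]
tip [0.4054 0.3051 0.05  ]
colF [0.5217 0.3299 0.066 ]
fer 12.2952822670512 0.17479227649639537
hand 12.430876923093466 0.07907588273815055
tip 12.200553057523798 0.24134100051007612
fer size 0.03392252501457464 0.031569649029315146
```

```bash
cat > step2.py <<'E'
from rig import r
from h import *
import warnings; warnings.filterwarnings("ignore")
o=down(12.3,1); X=np.array([np.cos(np.radians(12.3)),np.sin(np.radians(12.3)),0])
b=np.array([.5477,.3359,0])
r.move_linear(b-.06*X+[0,0,.17],.15,o); r.hold(0.2)
p=r.get_position(); ro=r.get_tool_rot(); im=r.capture("wrist"); cv2.imwrite("pics/w2.png",im)
np.save("w2.npy",np.r_[p,ro]); print(r.get_clock(),p)
c=r.calibration("wrist"); T=toolT(p,ro)@np.array(c["tool_from_camera"])
print([ (q,onz(c,*q[0],.075,T).round(4)) for q in blobs(redmask(im),20)], r.get_ft_force())
E
python3 step2.py
```

```text
5.7333 [0.48955636 0.32337948 0.17123617]
[(([256.7, 255.6], [250, 252, 14, 8, 108]), array([0.5445, 0.3355, 0.075 ]))] [-0.14949065  0.38996951  0.17572825]
```

View pics/w2.png

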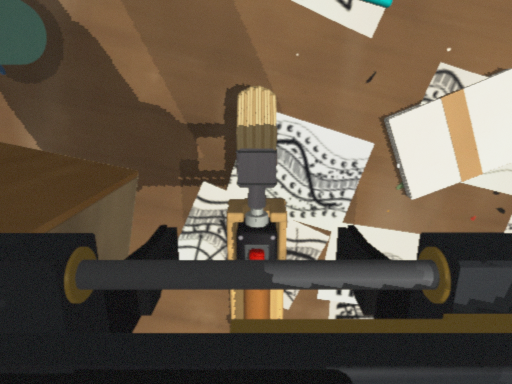

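The second view, button at (257,~258) and partly hidden by the spindle, puts it at (0.547, 0.336), which agrees with the first. Next is the press.

```bash
cat > step3.py <<'E'
from rig import r
from h import *
import warnings; warnings.filterwarnings("ignore")
o=down(12.3,1); b=np.array([.547,.3357,0])
r.set_gripper(0.0,10)
r.move_linear(b+[0,0,.10],.15,o)
r.move_linear(b+[0,0,.082],.06,o); r.hold(.1)
f0=r.get_ft_force()[2]; print("f0",r.get_ft_force(),r.get_position(),r.get_clock())
fmax=0
for z in np.arange(.079,.0645,-.001):
    r.move_linear(b+[0,0,z],.04)
    f=r.get_ft_force(); p=r.get_position(); print(round(z,4),p.round(4),(f).round(2))
    d=f[2]-f0
    if d>10: break
    if p[2]<.0675: break
r.hold(.15); print(r.get_position(),r.get_ft_force(),r.get_clock())
cv2.imwrite("pics/s3.png",r.capture("side")); cv2.imwrite("pics/w3.png",r.capture("wrist"))
E
python3 step3.py
```

```text
f0 [ 0.69442692 -0.25804678  0.65496348] [0.54708466 0.33579093 0.08222753] 8.5667
0.079 [0.5469 0.3356 0.0788] [ 0.14  0.11 -0.41]
0.078 [0.547  0.3357 0.078 ] [ 0.39  0.01 -0.18]
0.077 [0.5469 0.3357 0.0769] [-0.26  0.07 -0.32]
0.076 [0.5469 0.3357 0.0759] [-0.73  0.42 -0.04]
0.075 [0.547  0.3357 0.0749] [ 0.2  -0.6  -0.02]
0.074 [0.547  0.3358 0.0741] [-0.44  0.53  1.46]
0.073 [0.547  0.3357 0.073 ] [0.99 0.55 1.3 ]
0.072 [0.5469 0.3356 0.0717] [ 0.56 -0.1  -0.45]
0.071 [0.547  0.3358 0.0713] [-1.02 -0.96  3.48]
0.07 [0.547  0.3357 0.0701] [-0.56 -0.75  3.31]
0.069 [0.5471 0.3357 0.0691] [-1.39 -0.77  5.63]
0.068 [0.5471 0.3358 0.069 ] [-4.53 -3.29 11.66]
[0.54706065 0.3358075  0.0689792 ] [-3.78887535 -2.93639937 11.96606839] 11.7167
```

View pics/w3.png

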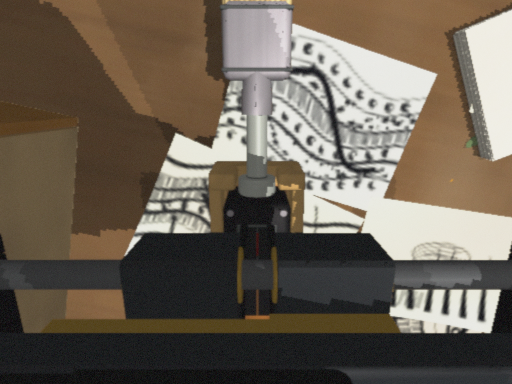

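```bash
cat > step4.py <<'E'
from rig import r
from h import *
import warnings; warnings.filterwarnings("ignore")
o=down(12.3,1); b=np.array([.547,.3357,0]); f=np.array([.442,.3127,0])
r.move_linear(b+[0,0,.14],.15,o)
r.move_linear(f+[0.0,0,.14],.15,o)
r.set_gripper(0.75,25)
p=r.get_position(); ro=r.get_tool_rot(); im=r.capture("wrist"); cv2.imwrite("pics/w4.png",im)
np.save("w4.npy",np.r_[p,ro]); print(r.get_clock(),p,r.get_ft_force(),r.get_opening())
cv2.imwrite("pics/s4.png",r.capture("side"))
E
python3 step4.py
```

```text
14.6167 [0.44195478 0.31271003 0.13997218] [ 0.20477269  0.43156173 -0.67061683] 0.7489666009145608
```

View pics/w4.png

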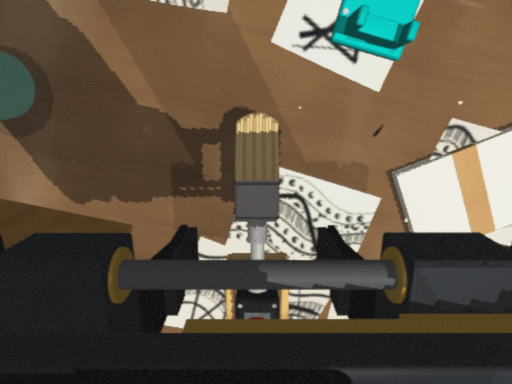

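View pics/s4.png

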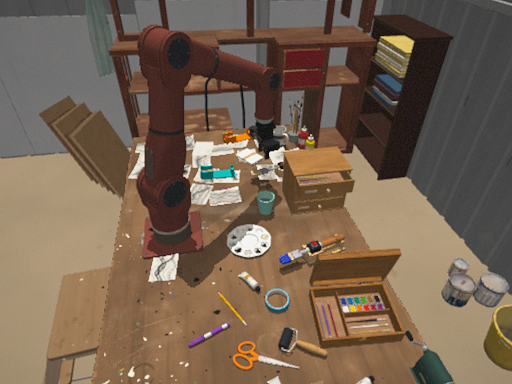

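The rod is out. The ferrule spans columns 236–279 and rows 181–218, centred at (257,200). I'll compute its position, compare it with the expected (0.442, 0.313), then grip and draw.

```bash
cat > step5.py <<'E'
from rig import r
from h import *
import warnings; warnings.filterwarnings("ignore")
a=np.load("w4.npy"); c=r.calibration("wrist"); T=toolT(a[:3],a[3:])@np.array(c["tool_from_camera"])
m=onz(c,257.3,199.8,.0535,T); print("ferrule meas",m.round(4))
f=np.array([.442,.3127,0])
assert np.linalg.norm(m[:2]-f[:2])<.008
f[:2]=(f[:2]+m[:2])/2
r.move_linear(f+[0,0,.027],.12); print(r.get_position(),r.get_ft_force(),r.get_clock())
r.set_gripper(0.0,25); r.hold(.1)
print("opening mm",r.get_opening()*87,r.get_ft_force(),r.get_torque(),r.get_clock())
p=r.get_position(); ro=r.get_tool_rot(); cv2.imwrite("pics/w5.png",r.capture("wrist"))
E
python3 step5.py
```

```text
ferrule meas [0.4433 0.3136 0.0535]
[0.44310375 0.31350306 0.0277027 ] [0.06292571 0.33201121 0.20302873] 15.7583
opening mm 35.73433566055201 [-0.48096843 -0.83636396  0.19388774] [ 0.07655707 -0.13555732 -0.00277583] 16.4833
```

View pics/w5.png

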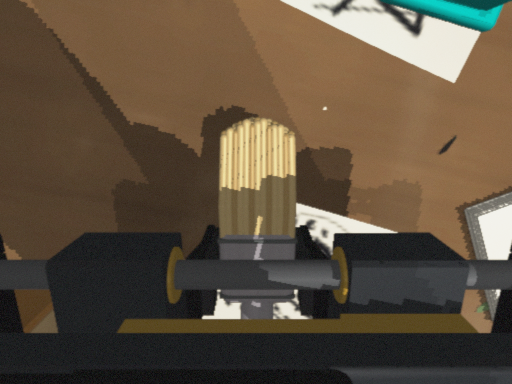

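```bash
cat > step6.py <<'E'
from rig import r
from h import *
import warnings; warnings.filterwarnings("ignore")
X=np.array([np.cos(np.radians(12.3)),np.sin(np.radians(12.3)),0])
p0=np.array(r.get_position()); np.save("p0.npy",p0)
r.move_linear(p0-.006*X,.03); print(r.get_ft_force()@X,r.get_position(),r.get_opening()*87)
r.move_linear(p0-.047*X,.06); print(r.get_ft_force().round(2),((p0-r.get_position())@X).round(4),r.get_clock())
for d in np.arange(.048,.0555,.001):
    r.move_linear(p0-d*X,.03); f=r.get_ft_force()
    print(round(d,4),((p0-r.get_position())@X).round(4),f.round(2),(f@X).round(2))
    if f@X>12 and d>.049: break
r.hold(.1); print("rel",((p0-r.get_position())@X).round(4),r.get_ft_force().round(2),r.get_opening()*87,r.get_clock())
cv2.imwrite("pics/w6.png",r.capture("wrist"))
E
python3 step6.py
```

```text
0.6484853864116332 [0.43682331 0.31187312 0.02714328] 35.48208724407489
[-0.57 -1.15  1.98] 0.0476 17.7167
0.048 0.048 [0.23 0.25 1.46] 0.28
0.049 0.049 [0.67 0.47 1.02] 0.76
0.05 0.051 [-3.66 -1.36  3.12] -3.87
0.051 0.0515 [-3.05  0.38  3.03] -2.9
0.052 0.0518 [-1.28 -0.31  1.45] -1.32
0.053 0.0526 [0.21 0.62 1.19] 0.34
0.054 0.054 [-0.22  0.28  0.08] -0.16
0.055 0.0547 [2.72 0.89 0.84] 2.85
rel 0.0547 [ 2.5   0.89 -0.28] 35.32825589538217 19.8167
```

View pics/w6.png

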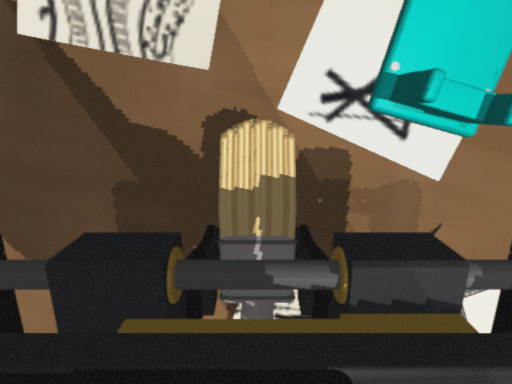

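```bash
cat > step7.py <<'E'
from rig import r
from h import *
import warnings; warnings.filterwarnings("ignore")
X=np.array([np.cos(np.radians(12.3)),np.sin(np.radians(12.3)),0])
p0=np.load("p0.npy")
for d in np.arange(.0555,.0595,.0005):
    r.move_linear(p0-d*X,.03); f=r.get_ft_force()
    print(round(d,4),((p0-r.get_position())@X).round(4),f.round(2),(f@X).round(2),round(r.get_opening()*87,2))
    if f@X>10: break
r.hold(.1);print(((p0-r.get_position())@X).round(4),r.get_ft_force().round(2),r.get_clock())
E
python3 step7.py
```

```text
0.0555 0.0548 [ 4.39  0.81 -0.14] 4.46 36.04
0.056 0.0547 [ 6.42  1.32 -0.28] 6.55 35.34
0.0565 0.0547 [ 8.66  1.71 -1.59] 8.83 36.06
0.057 0.0547 [10.12  1.86 -1.93] 10.28 35.68
0.0548 [ 9.99  1.57 -1.85] 20.9667
```

```bash
cat > step8.py <<'E'
from rig import r
from h import *
import warnings; warnings.filterwarnings("ignore")
X=np.array([np.cos(np.radians(12.3)),np.sin(np.radians(12.3)),0])
p0=np.load("p0.npy"); o=down(12.3,1)
r.move_linear(p0-.0546*X,.03); r.hold(.1); print(r.get_ft_force().round(2))
r.set_gripper(.7); 
p=np.array(r.get_position()); p[2]=.15; r.move_linear(p,.15)
g=(p0-.0546*X)+(.158+.048)*X; print("grip",g)
g[2]=.15
r.move_linear(g-.10*X,.2,o); r.hold(.1)
p=r.get_position(); ro=r.get_tool_rot(); im=r.capture("wrist"); cv2.imwrite("pics/w8.png",im)
np.save("w8.npy",np.r_[p,ro]); np.save("g.npy",g); print(r.get_clock(),p)
E
python3 step8.py
```

```text
[2.78 0.34 1.71]
grip [0.59061209 0.34539519 0.02702176]
23.8667 [0.49155289 0.32412497 0.14978507]
```

View pics/w8.png

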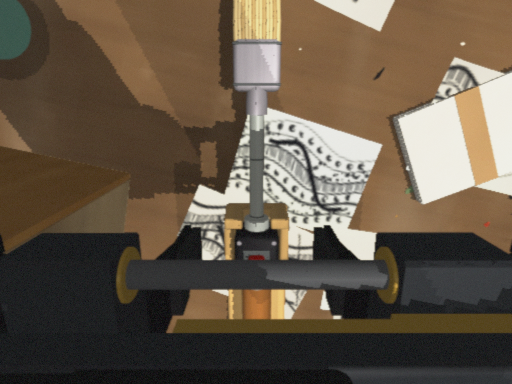

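The ferrule is now at (257,64) with the long rod showing. The button's front edge is at (257,256). I'll compute the spacing, which should be 158 mm from origin to ferrule.

Run:
```python
from rig import r
from h import *
a=np.load("w8.npy"); c=r.calibration("wrist"); T=toolT(a[:3],a[3:])@np.array(c["tool_from_camera"])
X=np.array([np.cos(np.radians(12.3)),np.sin(np.radians(12.3)),0])
f=onz(c,257,64.5,.0535,T); b=onz(c,257,255.5,.075,T)+.0075*X; cf=onz(c,256.5,233,.066,T)+.024*X
print(f,b,cf,"btn-fer",(b-f)@X,(cf-f)@X,"width",np.linalg.norm(onz(c,234,64,.0535,T)-onz(c,280,64,.0535,T)))
print("grip from btn",b+.048*X,"planned",np.load("g.npy"))
im=cv2.imread("pics/w8.png")[190:330,200:320]; cv2.imwrite("pics/w8c.png",cv2.resize(im,None,fx=5,fy=4))
```

```text
[0.3919439  0.30263837 0.0535    ] [0.54284891 0.33565688 0.075     ] [0.54355487 0.33538291 0.066     ] btn-fer 0.15447502330118498 0.1551064118293734 width 0.03459208199733126
grip from btn [0.5897471  0.34588234 0.075     ] planned [0.59061209 0.34539519 0.15      ]
```

View pics/w8c.png

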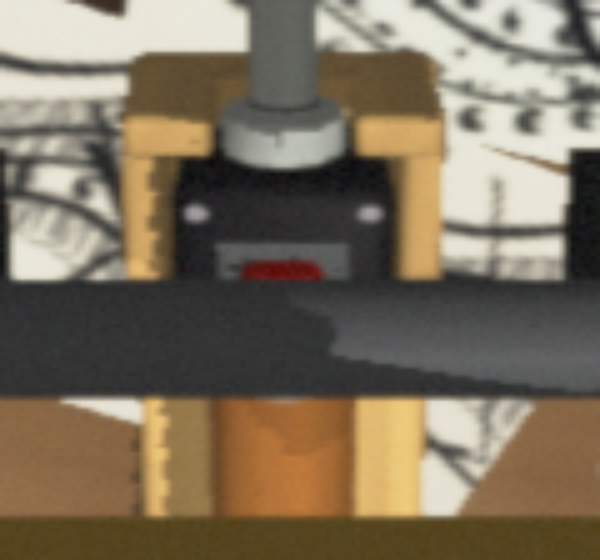

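The red edge seen is the base of the button's front face (z 0.066), so the spacing becomes about 159 mm. That agrees with full extension at 158. The hard end was also felt firmly, at 10 N with no movement. Now I'll grip the handle and lift.

```bash
cat > step9.py <<'E'
from rig import r
from h import *
import warnings; warnings.filterwarnings("ignore")
o=down(12.3,1); g=np.array([.592,.3456,0])
r.move_linear(g+[0,0,.15],.2,o)
r.move_linear(g+[0,0,.027],.12); print(r.get_position(),r.get_ft_force().round(2))
r.set_gripper(0.0,50); r.hold(.15)
print("opening mm",r.get_opening()*87,r.get_ft_force().round(2),r.get_torque().round(3),r.get_clock())
cv2.imwrite("pics/w9.png",r.capture("wrist"))
E
python3 step9.py
```

```text
[0.59255889 0.34592487 0.02798656] [0.32 0.02 0.97]
opening mm 27.118108800857385 [-0.27 -0.47  0.98] [ 0.081 -0.061 -0.025] 26.5417
```

View pics/w9.png

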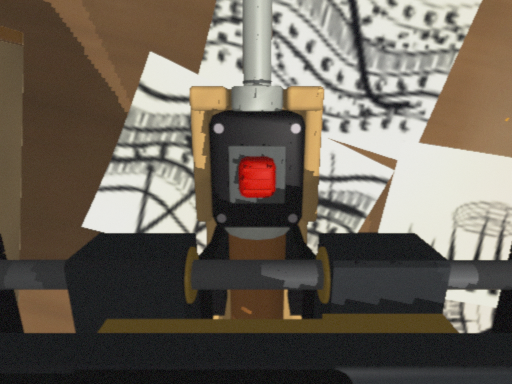

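Grip is good at 27 mm, and the button at (257,177) looks fully up (about 37 px wide), so the second stop has clicked. Lifting now.

```bash
cat > step10.py <<'E'
from rig import r
from h import *
import warnings; warnings.filterwarnings("ignore")
p=np.array(r.get_position()); np.save("pl.npy",p)
for dz in (.015,.04,.102):
    r.move_linear(p+[0,0,dz],.05); print(r.get_position().round(4),r.get_ft_force().round(2),r.get_torque().round(3),r.get_opening()*87)
r.hold(.3)
print(r.get_position(),r.get_tool_rot(),r.get_ft_force().round(2),r.get_torque().round(3),r.get_qd().round(2),r.get_clock())
for n in ("wrist","side","top"): cv2.imwrite(f"pics/{n}10.png",r.capture(n))
s=cv2.imread("pics/side10.png")[100:290,190:370]; t=cv2.imread("pics/top10.png")[120:215,180:330]
cv2.imwrite("pics/s10c.png",cv2.resize(s,None,fx=3,fy=3)); cv2.imwrite("pics/t10c.png",cv2.resize(t,None,fx=5,fy=5))
E
python3 step10.py
```

```text
[0.5918 0.3456 0.0421] [ 1.42  0.67 -2.81] [ 0.329 -0.545 -0.063] 26.64828802402585
[0.5919 0.3456 0.0671] [-0.08  0.59 -4.4 ] [ 0.128 -0.184  0.021] 27.150616093591843
[0.5918 0.3455 0.1286] [ 0.84  0.4  -4.25] [ 0.129 -0.171 -0.075] 27.000389781497145
[0.59197885 0.34554232 0.12889126] [-155.85812284   89.98398623 -143.55878186] [ 0.09  0.7  -4.26] [ 0.118 -0.198  0.033] [-0.06 -0.01  0.06 -0.2  -0.11 -0.03 -0.03] 29.3833
```

View pics/wrist10.png

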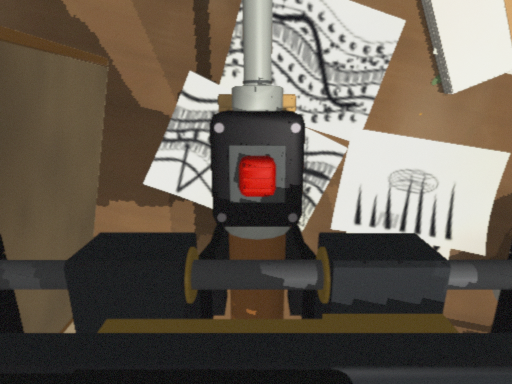

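View pics/s10c.png

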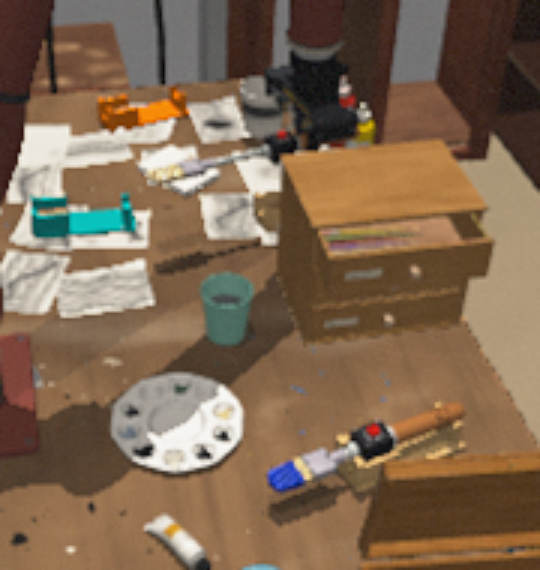

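View pics/t10c.png

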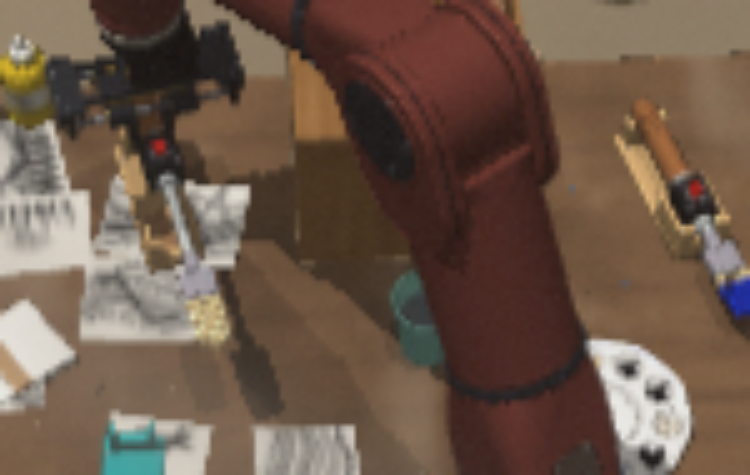

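The brush is free of its rest. In the wrist view the button is at (257,176), against (257,177) before the lift, so it hasn't tilted. The painted brush is still in place.

Run:
```python
from rig import r
r.hold(.5); print(r.get_position(),r.get_opening()*87,r.get_ft_force().round(2),r.get_torque().round(3),r.get_clock()); r.job_done()
```

```text
[0.59203523 0.34561997 0.1290733 ] 26.69686762301151 [ 0.02  1.26 -2.82] [ 0.143 -0.207  0.033] 30.0333
the job is handed in; nothing more can be done
```

The clean brush, the left-hand one with cream bristles, is extended to its second stop. The arm is holding it level and still about 10 cm above its rest. I handed the job in at 30.0 s of the 58 s allowed.

- **Press:** I pressed the red button with about 12 N at most, and the wrist view showed the inner section sprung out.
- **Draw:** I gripped the ferrule (35.7 mm between the fingers) and drew it straight out. It met a hard end that held against 10 N with no further movement. The ferrule then sat about 159 mm in front of the button, against 158 mm expected, and the button was back up, so I take the catch as engaged.
- **Lift:** I gripped the handle at 50 N and raised it 101 mm. The collar sat at the same place in the wrist view before and after, so the brush had not tilted.
- **Surroundings:** The last pictures show the painted brush still in its rest and not extended. The water pot, cards and look-alikes show no sign of being moved. I did not check the blue tape in them, but the arm never worked near it.

Two readings did not match cleanly:
- **Travel:** the draw took 54.7 mm instead of 51 mm, which I put down to the collar's play in its pocket.
- **Spacing:** a first estimate of the ferrule-to-button distance came out at 155 mm, because I had taken the base of the button's front face for its top edge.

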